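Poke the butter dish up out of its bamboo caddy

ROBOT

A 6-joint arm with a two-finger parallel gripper is mounted at the origin on the work surface. World frame = base frame: x ahead of the robot, y to its left, z up, the work surface at z = 0. Lengths are in m, angles in rad, forces in N, time in s.
With the tool pointing down it reaches from about 0.35 to 0.775 m from the base axis. Payload 5.5 kg.
Tool frame: the origin (TCP) lies between the finger pads; the fingertips stand 22 mm ahead of it and the grasp point (between the pads) lies 3 mm ahead of it; z points along the fingers, y is the line along which they close (so a half turn about z gives the same grasp; the last joint's range is limited). The gripper opens to 85 mm and grips with 20 to 120 N. Pads are 22 mm wide; open, the fingers measure 114 mm over their backs; the gripper's body (76 mm by 85 mm) begins 54 mm behind the grasp point. The pads swing forward as they close: fully open they stand 13 mm farther back than shut.
Start: joints at [1.092, 0.313, 0.046, 1.304, 0, 1.431], TCP at [0.191, 0.542, 0.253] pointing down, gripper open.
Joint ranges: [-2.76, 2.76], [-0.86, 1.69], [-1.03, 1.26], [-2.2, 2.34], [-1.47, 1.5], [-3.14, 3.14]. Speed limits (rad/s): [2.57, 2.57, 3.14, 3.14, 3.14, 3.14].

INTERFACE

Orientations are given as a unit quaternion [w, x, y, z].
In Python, from workcell import env, optics, ticket gives the robot as it stands (env), with the cameras (optics) and the job (ticket).
- The arm moves only by the tool nudge_tcp, called after ">>>" as a command line: name --pt "numbers of a row" for each row, then --argument value for the rest. Schema: {"type":"object","properties":{"offsets":{"type":"array","items":{"type":"object","properties":{"x":{"type":"number"},"y":{"type":"number"},"z":{"type":"number"},"rx":{"type":"number"},"ry":{"type":"number"},"rz":{"type":"number"}},"additionalProperties":false},"minItems":1,"maxItems":8},"finger_gap":{"type":"number"},"grip_n":{"type":"number"},"only":{"type":"string"},"quiet":{"type":"boolean"},"lines":{"type":"string"}},"required":["offsets"],"additionalProperties":false}. offsets is a list of rows, 1 to 8 of them, each an object with the fields x, y, z (the shift in a scale on which 1.0 is 75 cm), rx, ry, rz (a rotation vector in a scale on which 1.0 is 90 degrees); a field left out counts as zero; each row is the pose to reach, as a shift and turn from the pose commanded when the call began, along the tool's axes at that moment; what a row does not reach only later rows make up. A row lasts 1/8 s, in which the tool goes at most 0.0625 m and 0.188 rad, less where a joint would pass 70% of its speed; a pose out of reach is approached as far as the arm can. finger_gap is the finger opening in m, set as the call begins (left out keeps the last). The fingers move at their own pace and stop on an object; grip_n is the grip in N (left out, the last holds). Time passes only in rows, so rows that do not move let the fingers close. The tool returns the time, the measured TCP pose, the force, the opening and the grip force at its end. only (a regular expression) keeps the lines of the reply that match it, lines (a string "A,B") keeps lines A to B, and quiet returns only ok. A shift or turn number past 1, either way, is cut back to 1. Input that does not fit is refused with a message, and nothing moves.
- env.get_state(): the state, without advancing time (a new reading comes with each control period).
- optics.read_camera(name): name is "scene" or "side" or "wrist"; returns a dict with "image" (384x512x3 uint8, red, green, blue), "K" (3x3 intrinsics, pixels), "R" (3x3) and "t" (3): a world point X has camera coordinates R X + t. Camera axes: x right, y down, z forward; pixel columns grow to the right and rows downward; lengths in m; the calibration is good to about 2 mm. A picture is of the moment at which its call begins. There is no depth.
- ticket.hand_in(): hands the job in; it is judged then, once.
The state is a dict: "clock": time; "joint_pos": joint angles; "qvel": joint speeds; "tau": joint torques, N m; "tcp_pos": TCP position; "orientation": TCP orientation; "wrist_force": force on the tool from outside, world axes, zero at the start; "ft_torque": the same for the moment, N m; "finger_gap": finger opening in m; "grip_force": force on a finger pad.
Only numpy, scipy, OpenCV 4.12 (cv2) and the standard library are available. Lean on these libraries where they do the work, as an engineer would, in place of code of your own. Each camera call takes 0.05 s, during which the arm holds its last target. There are 200 camera calls.

TASK

Breakfast is over and the white butter dish sits sunk in its bamboo caddy, with nothing to grip it by. Pick the caddy up by its handle bar and lower it over the small jam jar, so that the jar comes up through the hole in the caddy's bottom and pokes the dish up out of its recess; keep hold until the caddy stands on the table around the jar, then let go, leaving the dish resting level on the jar's lid. Leave the big jam jar where it is.

Things in the scene. Friction and masses are not known exactly. Their poses are not given: they have to be found in the camera images.
- caddy: Loose bamboo ring, 100 mm across, 36 high, 0.25 kg. Recess in its top: 79 across, 26 deep; round through hole 64 across in its 10 mm bottom. Posts outside it at y = +-54 mm (16 wide in x, 8 thick) carry a handle bar along the caddy's y, 14 wide, 14 high, top at 119 mm; 116 mm over all. Grip the bar from above, fingers closing along x. Origin: centre of the underside, on the hole's axis; z up.
- dish: Loose white ceramic butter dish, round, straight sides, open top, 76 mm across, 24 high, flat underneath, 0.12 kg. Starts in the caddy's recess, its underside 10 mm above the caddy's underside, its rim 2 mm below the recess's edge. Origin: centre of its underside, z up.
- small_jar: The small jam jar, loose, upright: glass full of dark jam, 42 mm across, 52 high with its flat golden metal lid of the same width, 0.11 kg. Passes the caddy's hole with 11 mm to spare all round; with the caddy on the table round it, its lid is 16 mm above the ring's top. Origin: centre of its underside, z up.
- big_jar: The big jam jar, loose, same materials: 74 mm across and 85 mm high, 0.42 kg, too wide for the hole. To be left alone. Origin: centre of its underside, z up.

How it is judged:
On the way:
1. the caddy, still held, is brought down on the table around the small jar, with the dish poked up out of the recess (height (world z) of caddy below 0.012 m and horizontal distance between caddy and small_jar below 0.015 m and z of dish in the frame of caddy above 0.04 m and contact force between the fingers and caddy above 0.5 N), for 0.1 s.
At the end, for the whole second after the job is handed in: The caddy stands flat on the table (6 mm, 0.1 rad) with the upright small jar in its hole (axes within 15 mm); the dish rests on the jar, its underside at least 42 mm above the caddy's underside, within 20 mm of the jar's axis, level within 0.17 rad; both at rest, released (height (world z) of each of caddy, small_jar below 0.006 m and angle between each of caddy, small_jar's own z axis and vertical below 0.1 rad and horizontal distance between caddy and small_jar below 0.015 m and z of dish in the frame of caddy above 0.042 m and horizontal distance between dish and small_jar below 0.02 m and angle between dish's own z axis and vertical below 0.17 rad and linear speed of each of caddy, dish below 0.02 m/s); the robot touches nothing.
It fails at once if the big jar is shifted by more than 30 mm (distance of big_jar from where it was at the start of the episode above 0.03 m).
It also fails if it takes over 48 s, if anything falls off the work surface, if the arm or the gripper's body presses on something with over 40 N, if the wrist force passes 120 N, or if a joint passes its speed limit or range.

## Working session

There is one attempt and no reset: what is moved stays moved. The work goes in short steps, Python scripts to look and compute and a tool call to move; the robot and the scene stay as the last step left them, time stands still between calls to the robot, and variables do not carry over. Pictures are saved under pics/ and viewed, at most 10 in all, crops included, and the job is handed in when it is done.

```bash
mkdir -p pics; ls
```

Run:
```python
from workcell import env, optics, ticket
import cv2,numpy as np,pickle
d={}
for n in ["scene","side","wrist"]:
    c=optics.read_camera(n); d[n]=c
    cv2.imwrite(f"pics/{n}0.png",c["image"][:,:,::-1])
pickle.dump(d,open("c0.pkl","wb"))
s=env.get_state(); print(s["clock"],s["tcp_pos"],s["orientation"])
a=np.hstack([d["scene"]["image"],d["side"]["image"]])[:,:,::-1]
```

```text
pics
workcell.py
0.15 [0.19096179 0.54202943 0.25261519] [-2.00986913e-04  1.68597651e-01  9.85684726e-01 -6.42938847e-04]
```

View pics/scene0.png

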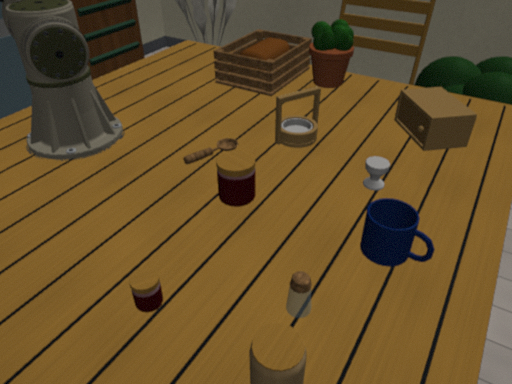

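View pics/side0.png

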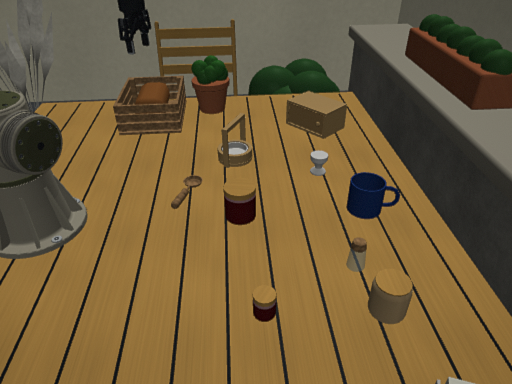

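The scene view shows the caddy near (297,130), the small jar near (147,293) and the big jar near (237,182). In the side view they are at (235,152), (264,303) and (240,202). I'll enlarge these next.

Run:
```python
import pickle,cv2,numpy as np
d=pickle.load(open("c0.pkl","rb"))
def crop(n,x,y,w,h,s):
    im=d[n]["image"][y:y+h,x:x+w,::-1]
    im=cv2.resize(im,None,fx=s,fy=s,interpolation=cv2.INTER_CUBIC)
    for k in range(0,w,10): cv2.line(im,(k*s,0),(k*s,6),(0,0,255),1); cv2.putText(im,str(x+k),(k*s,16),0,.35,(255,0,0),1)
    for k in range(0,h,10): cv2.line(im,(0,k*s),(6,k*s),(0,0,255),1); cv2.putText(im,str(y+k),(8,k*s+4),0,.35,(255,0,0),1)
    return im
top=np.hstack([crop("scene",265,80,66,70,6),crop("side",205,105,66,70,6)])
cv2.imwrite("pics/c1.png",top)
bot=np.hstack([crop("scene",120,265,50,50,8),crop("side",240,275,50,50,8)])
bot=cv2.resize(bot,(792,396)) 
cv2.imwrite("pics/c2.png",bot)
```

```text
(no output)
```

View pics/c1.png

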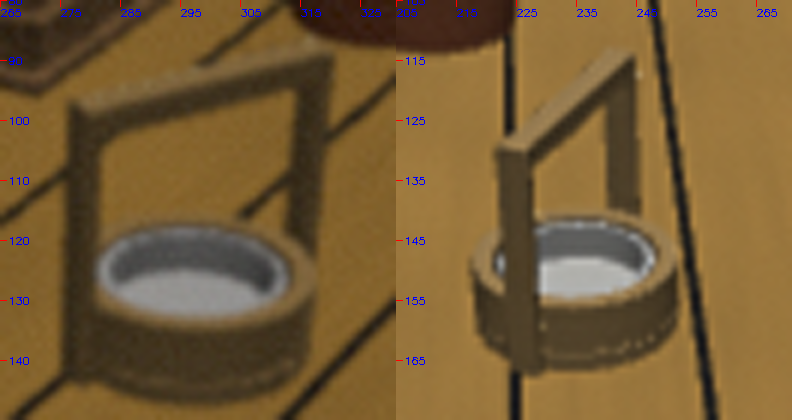

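View pics/c2.png

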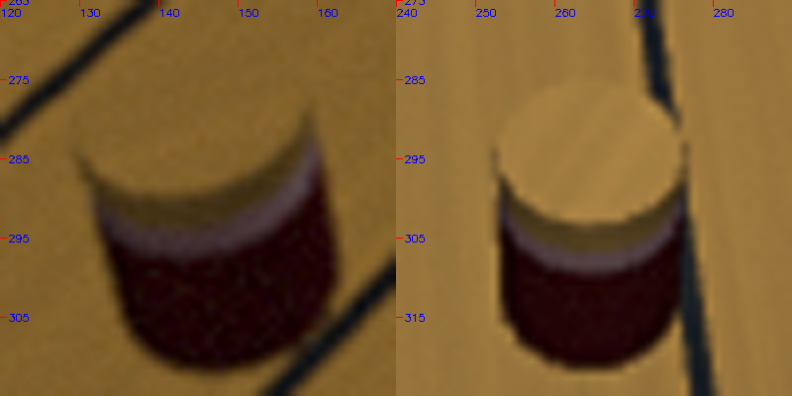

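Scene: bar top ends at (278.8,97.5) and (317.7,89), recess rim centre (297.2,125.3), jar lid centre about (144.6,281.4). Side: bar ends at (224.7,129.8) and (243,114.2), rim centre (234.8,147.8), lid centre (264.5,294.2).

Create h.py:
```python
import numpy as np,cv2,pickle
from scipy.spatial.transform import Rotation as Rot
def P(c): return np.array(c["K"])@np.c_[c["R"],c["t"]]
def tri(c1,p1,c2,p2):
    X=cv2.triangulatePoints(P(c1),P(c2),np.array(p1,float).reshape(2,1),np.array(p2,float).reshape(2,1))[:,0]; X=X[:3]/X[3]
    e=[np.hypot(*(proj(c,X)-p)).round(2) for c,p in((c1,p1),(c2,p2))]
    return X,e
def proj(c,X):
    q=P(c)@np.r_[X,1]; return q[:2]/q[2]
def ray(c,p,z):
    C=-c["R"].T@c["t"]; d=c["R"].T@np.linalg.inv(c["K"])@np.r_[p,1]; return C+d*(z-C[2])/d[2]
def toolshift(s,target): # world target for TCP -> tool-frame shift
    w,x,y,z=s["orientation"]; return Rot.from_quat([x,y,z,w]).inv().apply(np.array(target)-s["tcp_pos"])
```

Run:
```python
from h import *
from workcell import env, optics, ticket
d=pickle.load(open("c0.pkl","rb")); a,b=d["scene"],d["side"]
for n,p,q in [("barL",(278.8,97.5),(224.7,129.8)),("barR",(317.7,89),(243,114.2)),("rim",(297.2,125.3),(234.8,147.8)),("lid",(144.6,281.4),(264.5,294.2)),("big",(236,166),(240,190))]:
    X,e=tri(a,p,b,q); print(n,X.round(4),e)
print("rim@.036",ray(a,(297.2,125.3),.036),ray(b,(234.8,147.8),.036),"lid@.052",ray(a,(144.6,281.4),.052),ray(b,(264.5,294.2),.052))
s=env.get_state(); w,x,y,z=s["orientation"]; print(Rot.from_quat([x,y,z,w]).as_matrix().round(3))
c=d["wrist"]; print((-c["R"].T@c["t"]),c["R"].round(2))
```

```text
barL [0.4472 0.2188 0.1171] [np.float64(0.01), np.float64(0.01)]
barR [0.5005 0.311  0.1165] [np.float64(0.56), np.float64(0.5)]
rim [0.4727 0.2705 0.032 ] [np.float64(0.27), np.float64(0.25)]
lid [ 0.5083 -0.2917  0.0472] [np.float64(1.5), np.float64(1.32)]
big [ 0.4776 -0.0037  0.0723] [np.float64(0.91), np.float64(0.8)]
rim@.036 [0.47639172 0.262221   0.036     ] [0.47256374 0.2646491  0.036     ] lid@.052 [ 0.51352419 -0.29673675  0.052     ] [ 0.50743029 -0.29298725  0.052     ]
[[-0.943  0.332 -0.001]
 [ 0.332  0.943 -0.001]
 [ 0.    -0.001 -1.   ]]
[0.11284401 0.5685185  0.37299772] [[ 0.33  0.94 -0.  ]
 [ 0.89 -0.31  0.32]
 [ 0.3  -0.11 -0.95]]
```

View pics/wrist0.png

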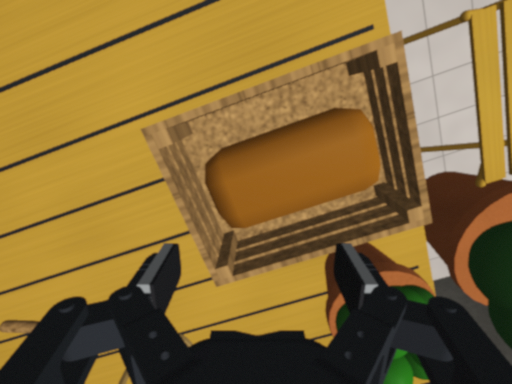

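The wrist view shows only the bread basket. The bar's direction is about 60° in world, so I'll move above the caddy and turn tool y to 150°.

Careful with the scale: shifts go in shares of 75 cm and turns go in shares of 90 degrees. That gives: -0.359 m / 0.75 = -0.4787, -0.325 m / 0.75 = -0.4333, -1.386 rad / 1.5708 = -0.8824.

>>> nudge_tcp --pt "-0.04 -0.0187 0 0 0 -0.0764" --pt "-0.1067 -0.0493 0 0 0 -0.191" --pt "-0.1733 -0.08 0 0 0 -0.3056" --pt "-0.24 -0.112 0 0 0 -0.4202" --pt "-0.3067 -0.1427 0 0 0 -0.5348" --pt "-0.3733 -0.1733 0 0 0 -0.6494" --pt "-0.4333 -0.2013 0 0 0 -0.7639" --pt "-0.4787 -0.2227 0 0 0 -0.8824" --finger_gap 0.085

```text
refused: offsets[0]: [-0.04, -0.0187, 0, 0, 0, -0.0764] is not of type 'object' (schema: type "object"). Nothing was moved.
```

The error is about the shape of the input: a list of objects with named fields. Fixing that and sending the same move.

>>> nudge_tcp --offsets '[{"x":-0.04,"y":-0.0187,"rz":-0.0764},{"x":-0.1067,"y":-0.0493,"rz":-0.191},{"x":-0.1733,"y":-0.08,"rz":-0.3056},{"x":-0.24,"y":-0.112,"rz":-0.4202},{"x":-0.3067,"y":-0.1427,"rz":-0.5348},{"x":-0.3733,"y":-0.1733,"rz":-0.6494},{"x":-0.4333,"y":-0.2013,"rz":-0.7639},{"x":-0.4787,"y":-0.2227,"rz":-0.8824}]' --finger_gap 0.085

```text
clock: 1.15
tcp_pos: [0.4755, 0.2637, 0.253]
orientation: [-0.0, -0.488, 0.873, 0.0]
wrist_force: [0.6, 0.7, 0.6]
finger_gap: 0.085
grip_force: 0.0
```

>>> nudge_tcp --offsets '[{},{}]'

```text
clock: 1.4
tcp_pos: [0.4738, 0.2655, 0.253]
orientation: [-0.0, -0.485, 0.875, 0.0]
wrist_force: [-0.5, -1.2, -0.3]
finger_gap: 0.0853
grip_force: 0.0
```

Run:
```python
from h import *
from workcell import env, optics, ticket
c=optics.read_camera("wrist"); s=env.get_state(); pickle.dump((c,s),open("w1.pkl","wb"))
print(s["tcp_pos"],s["orientation"],s["joint_pos"],s["clock"])
im=c["image"][:,:,::-1].copy()
cv2.imwrite("pics/w1.png",im)
for X in [(.4739,.2649,.119),(.4739,.2649,.036),(.4472,.2188,.119),(.5005,.311,.119)]: print(proj(c,X))
```

```text
[0.47348228 0.2659316  0.25309406] [-3.58842363e-04 -4.85483325e-01  8.74245823e-01  2.32085423e-04] [ 3.63705327e-01  2.51633433e-01 -3.77736288e-02  1.28216585e+00
  3.56989907e-04 -6.50126775e-01] 1.45
[257.02121539 187.86767608]
[257.02763513 167.8726547 ]
[255.10608014 133.55855563]
[258.78718288 235.62781751]
```

View pics/w1.png

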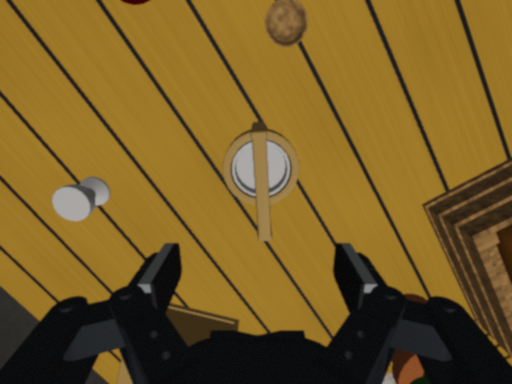

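The wrist view shows the bar top running from (259.5,131) to (264.5,240) and the ring centred at (261,167). Both are about 4 px right of my prediction, so I'll refine with rays.

Run:
```python
from h import *
d=pickle.load(open("c0.pkl","rb"));c,s=pickle.load(open("w1.pkl","rb"))
A=ray(c,(259.5,131),.119);B=ray(c,(264.5,240),.119);print(A,B,np.hypot(*(B-A)[:2]),(A+B)/2,np.degrees(np.arctan2(*(B-A)[1::-1])),ray(c,(261,165.5),.036))
for n,p,q in [("scene",(278.8,97.5),(317.7,89)),("side",(224.7,129.8),(243,114.2))]:
    print(tri(d[n],p,c,(259.5,134)),tri(d[n],q,c,(264.5,237)), tri(d[n],(297.2,125.3) if n=="scene" else (234.8,147.8),c,(261,165.5)))
M=(A+B)/2; 
for z in(.2,.115): print(toolshift(s,[M[0],M[1],z]))
w,x,y,z=s["orientation"]; R=Rot.from_quat([x,y,z,w]).as_matrix();print(np.degrees(np.arctan2(R[1,1],R[0,1])))
```

```text
[0.44249191 0.21898071 0.119     ] [0.49809119 0.31864749 0.119     ] 0.11412601328358957 [0.47029155 0.2688141  0.119     ] 60.84496394777073 [0.46791721 0.26495152 0.036     ]
(array([0.4449713 , 0.22217555, 0.11531519]), [np.float64(0.18), np.float64(1.02)]) (array([0.49747126, 0.31851077, 0.11181437]), [np.float64(0.12), np.float64(0.67)]) (array([0.47192519, 0.26805087, 0.03184035]), [np.float64(0.69), np.float64(3.15)])
(array([0.44622374, 0.22173538, 0.11559111]), [np.float64(0.34), np.float64(2.23)]) (array([0.49977934, 0.31832754, 0.11433831]), [np.float64(0.34), np.float64(2.11)]) (array([0.47120132, 0.26533123, 0.03540262]), [np.float64(0.48), np.float64(2.49)])
[-0.00078154  0.00419216  0.05309693]
[-0.00081572  0.00412806  0.1380969 ]
148.08828392879462
```

Converted, 0.138 m / 0.75 = 0.184, 0.003 m / 0.75 = 0.004, -0.045 rad / 1.5708 = -0.0286.

>>> nudge_tcp --offsets '[{"y":0.0027,"z":0.0267,"rz":-0.0191},{"y":0.004,"z":0.0667,"rz":-0.0286},{"y":0.004,"z":0.1133,"rz":-0.0286},{"y":0.004,"z":0.1493,"rz":-0.0286},{"y":0.004,"z":0.1707,"rz":-0.0286},{"y":0.004,"z":0.184,"rz":-0.0286},{"y":0.004,"z":0.184,"rz":-0.0286}]' --finger_gap 0.085

```text
clock: 2.33
tcp_pos: [0.4714, 0.2674, 0.1152]
orientation: [-0.0, -0.505, 0.863, 0.0]
wrist_force: [-0.4, 0.3, -0.4]
finger_gap: 0.0848
grip_force: 0.0
```

>>> nudge_tcp --offsets '[{},{},{},{},{},{}]' --finger_gap 0 --grip_n 60

```text
clock: 3.08
tcp_pos: [0.4715, 0.2672, 0.1154]
orientation: [-0.0, -0.505, 0.863, 0.0]
wrist_force: [-1.1, 0.1, 0.4]
finger_gap: 0.0127
grip_force: 60.9
```

Converted, -0.142 m / 0.75 = -0.1893, -0.138 m / 0.75 = -0.184.

>>> nudge_tcp --offsets '[{"z":-0.0067},{"z":-0.024},{"z":-0.0533},{"z":-0.0933},{"z":-0.1333},{"z":-0.1667},{"z":-0.184},{"z":-0.1893}]'

```text
clock: 4.08
tcp_pos: [0.472, 0.2672, 0.2581]
orientation: [0.001, -0.505, 0.863, -0.0]
wrist_force: [0.0, 1.0, -3.8]
finger_gap: 0.0132
grip_force: 60.3
```

>>> nudge_tcp --offsets '[{}]'

```text
clock: 4.2
tcp_pos: [0.4714, 0.267, 0.2568]
orientation: [-0.0, -0.505, 0.863, 0.0]
wrist_force: [0.1, -0.3, -4.0]
finger_gap: 0.0129
grip_force: 60.4
```

Run:
```python
from h import *
from workcell import env, optics, ticket
s=env.get_state();print(s["wrist_force"],s["finger_gap"]);print(toolshift(s,[.49,-.15,s["tcp_pos"][2]]))
```

```text
[ 0.09379896 -0.30643556 -4.02369056] 0.012875646445458558
[ 3.54551793e-01 -2.20269450e-01  1.05929627e-04]
```

Converted, 0.149 m / 0.75 = 0.1987, -0.03 m / 0.75 = -0.04.

>>> nudge_tcp --offsets '[{"x":0.0053,"y":-0.0027},{"x":0.0173,"y":-0.0107},{"x":0.0373,"y":-0.0227},{"x":0.0653,"y":-0.04},{"x":0.0973,"y":-0.06},{"x":0.1307,"y":-0.0813},{"x":0.1653,"y":-0.1027},{"x":0.1987,"y":-0.124}]'

```text
clock: 5.2
tcp_pos: [0.4795, 0.0896, 0.2573]
orientation: [-0.0, -0.505, 0.863, -0.0]
wrist_force: [0.5, -0.1, -3.4]
finger_gap: 0.0129
grip_force: 60.3
```

>>> nudge_tcp --offsets '[{"x":0.0333,"y":-0.0213},{"x":0.0667,"y":-0.0427},{"x":0.1,"y":-0.0627},{"x":0.1333,"y":-0.0827},{"x":0.1667,"y":-0.1027},{"x":0.2,"y":-0.124},{"x":0.232,"y":-0.144},{"x":0.2533,"y":-0.1573}]'

```text
clock: 6.2
tcp_pos: [0.4892, -0.1338, 0.2573]
orientation: [-0.0, -0.504, 0.863, -0.0]
wrist_force: [-0.3, 0.6, -3.3]
finger_gap: 0.0129
grip_force: 60.3
```

>>> nudge_tcp --offsets '[{"x":0.0133,"y":-0.008},{"x":0.02,"y":-0.012},{"x":0.02,"y":-0.012},{"x":0.02,"y":-0.012}]'

```text
clock: 6.7
tcp_pos: [0.4902, -0.1486, 0.2573]
orientation: [0.0, -0.506, 0.863, 0.0]
wrist_force: [-0.2, -0.2, -3.2]
finger_gap: 0.0131
grip_force: 60.3
```

Run:
```python
from h import *
from workcell import env, optics, ticket
s=env.get_state();c=optics.read_camera("wrist");pickle.dump((c,s),open("w2.pkl","wb"))
cv2.imwrite("pics/w2.png",c["image"][:,:,::-1]);print(s["joint_pos"],s["tcp_pos"])
```

```text
[-4.51287078e-01  1.90478718e-01 -1.05670688e-01  1.27488448e+00
  3.50710048e-04 -1.51163466e+00] [ 0.49024561 -0.14858581  0.25729363]
```

View pics/w2.png

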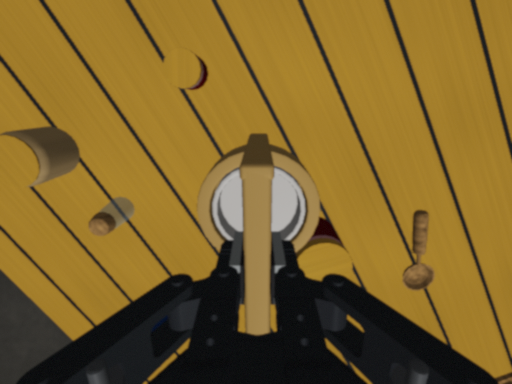

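The wrist view shows the caddy level in the grip with the dish in its recess, the ring centred near (258,204) and the small jar's lid near (184,70). I'll enlarge both to get sharper positions.

Run:
```python
from h import *
c,s=pickle.load(open("w2.pkl","rb"))
def crop(x,y,w,h,k):
    im=cv2.resize(c["image"][y:y+h,x:x+w,::-1],None,fx=k,fy=k,interpolation=cv2.INTER_CUBIC)
    im=cv2.convertScaleAbs(im,alpha=1.2)
    for q in range(0,w,10): cv2.line(im,(q*k,0),(q*k,6),(0,0,255),1); cv2.putText(im,str(x+q),(q*k,16),0,.35,(255,0,0),1)
    for q in range(0,h,10): cv2.line(im,(0,q*k),(6,q*k),(0,0,255),1); cv2.putText(im,str(y+q),(8,q*k+4),0,.35,(255,0,0),1)
    return im
a=crop(155,40,60,60,6);b=crop(190,120,140,120,3)
cv2.imwrite("pics/w2c.png",np.hstack([a,b]))
```

```text
(no output)
```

View pics/w2c.png

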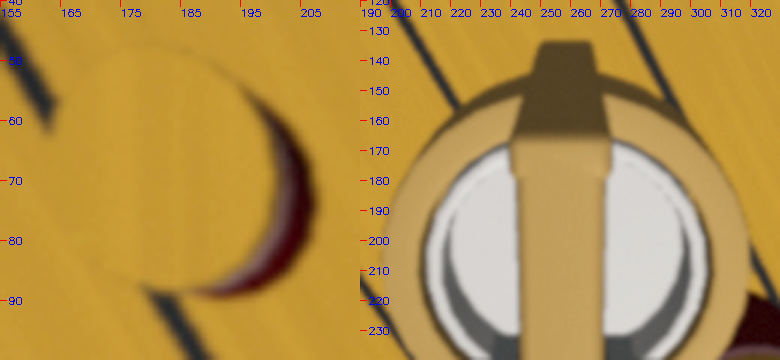

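Lid: edges at about x 164–201.7 and y 47.5–88.7, centre (182.5,68). Recess edge: x 210.3–307.3, top about y 165.7; ring outer edge: x 199–320.

Run:
```python
from h import *
from scipy.optimize import least_squares
d=pickle.load(open("c0.pkl","rb"));c,s=pickle.load(open("w2.pkl","rb"))
t=np.linspace(0,2*np.pi,180)
def circ(c,x,y,z,r):
    return np.array([proj(c,(x+r*np.cos(a),y+r*np.sin(a),z)) for a in t])
def f(v):
    q=circ(c,v[0],v[1],v[2],.0395);o=circ(c,v[0],v[1],v[2],.05)
    return [q[:,0].min()-210.3,q[:,0].max()-307.3,q[:,1].min()-165.7,o[:,0].min()-199,o[:,0].max()-320]
r=least_squares(f,[*s["tcp_pos"][:2],.178],diff_step=1e-4);print("caddy",r.x,r.fun.round(1),"tcp",s["tcp_pos"])
f2=lambda v:f([*v,.178]); r2=least_squares(f2,s["tcp_pos"][:2],diff_step=1e-4);print(r2.x,r2.fun.round(1))
L=ray(c,(182.5,68),.052);print("lid wrist",L)
def g(v):
    q=circ(c,v[0],v[1],.052,.021);return [q[:,0].max()-201.7,q[:,1].max()-88.7,q[:,1].min()-47.5]
r3=least_squares(g,L[:2],diff_step=1e-4);print("lid fit",r3.x,r3.fun.round(1))
print("3-view",tri(d["side"],(264.5,294.2),c,(182.5,68)),tri(d["scene"],(144.6,281.4),c,(182.5,68)),ray(d["side"],(264.5,294.2),.052))
```

```text
caddy [ 0.49130351 -0.14398948  0.17375893] [ 0.8 -0.1  0.  -0.7  0. ] tcp [ 0.49024561 -0.14858581  0.25729363]
[ 0.49094291 -0.14469653] [-0.1  0.8  0.3 -1.9  1.2]
lid wrist [ 0.50567893 -0.29102     0.052     ]
lid fit [ 0.50579543 -0.29041936] [-0.   0.1 -0.1]
3-view (array([ 0.50712284, -0.29140149,  0.05004058]), [np.float64(0.27), np.float64(0.98)]) (array([ 0.5074407 , -0.29234047,  0.04407461]), [np.float64(0.17), np.float64(0.51)]) [ 0.50743029 -0.29298725  0.052     ]
```

Converted, 0.119 m / 0.75 = 0.1587, 0.06 m / 0.75 = 0.08.

>>> nudge_tcp --offsets '[{"x":0.0067,"y":-0.0053},{"x":0.024,"y":-0.0173},{"x":0.0493,"y":-0.0347},{"x":0.08,"y":-0.0573},{"x":0.1107,"y":-0.0787},{"x":0.136,"y":-0.0973},{"x":0.152,"y":-0.108},{"x":0.1587,"y":-0.1133}]'

```text
clock: 7.75
tcp_pos: [0.5061, -0.2957, 0.257]
orientation: [0.0, -0.505, 0.863, 0.0]
wrist_force: [-0.9, -0.3, -3.3]
finger_gap: 0.0131
grip_force: 60.3
```

>>> nudge_tcp --offsets '[{"z":0.004},{"z":0.0133},{"z":0.0293},{"z":0.0493},{"z":0.0693},{"z":0.088},{"z":0.1013},{"z":0.1067}]'

```text
clock: 8.75
tcp_pos: [0.5059, -0.2944, 0.1763]
orientation: [-0.0, -0.505, 0.863, 0.001]
wrist_force: [1.2, 0.6, -3.0]
finger_gap: 0.013
grip_force: 60.3
```

Run:
```python
from h import *
from workcell import env, optics, ticket
C={n:optics.read_camera(n) for n in("scene","side")};s=env.get_state();print(s["tcp_pos"],s["wrist_force"])
x,y,z=s["tcp_pos"]
ims=[]
for n,(u,v) in(("scene",(100,210)),("side",(215,215))):
    c=C[n]; ims.append(cv2.resize(c["image"][v:v+110,u:u+98,::-1],None,fx=4,fy=4,interpolation=cv2.INTER_CUBIC))
cv2.imwrite("pics/m.png",np.hstack(ims))
```

```text
[ 0.50605713 -0.29460352  0.17688099] [ 0.47148488  0.54351825 -3.24878799]
```

View pics/m.png

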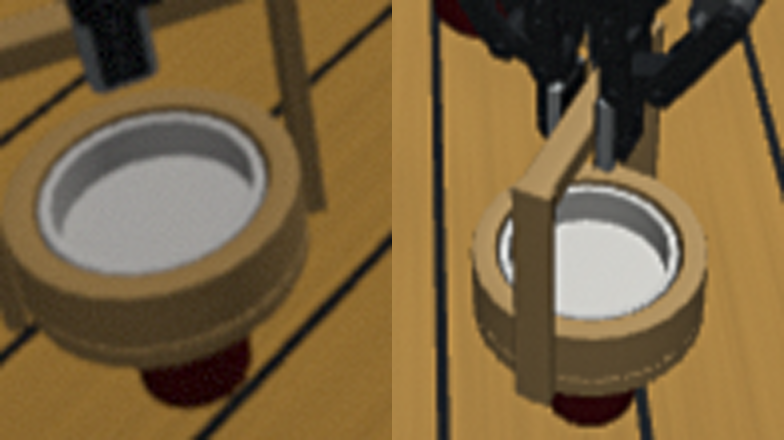

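The caddy hangs over the jar, level, with the dish seated. The recess centre is near (138,258.2) in the scene view and (264.75,278) in the side view, and the jar is visible below the ring.

Run:
```python
from h import *
d=pickle.load(open("c0.pkl","rb"))
a,b=d["scene"],d["side"]
for z in (.0965,): print("caddy",ray(a,(138,258.2),z),ray(b,(264.75,278),z),tri(a,(138,258.2),b,(264.75,278))[0])
# jar from base bottom edge too: predicted lowest pixel of base circle & side extremes of body
t=np.linspace(0,6.283,360)
for X in((.506,-.2915),(.5075,-.293),(.507,-.29),(.510,-.295)):
    o=[]
    for c in(a,b):
        q=np.array([proj(c,(X[0]+.021*np.cos(k),X[1]+.021*np.sin(k),0)) for k in t]);l=np.array([proj(c,(X[0]+.021*np.cos(k),X[1]+.021*np.sin(k),.052)) for k in t])
        o+=[q[:,1].max(),q[q[:,1].argmax(),0],l[:,0].min(),l[:,0].max(),l[:,1].max()]
    print(X,np.round(o,1))
```

```text
caddy [ 0.51045885 -0.296294    0.0965    ] [ 0.50729527 -0.29653343  0.0965    ] [ 0.50762784 -0.29399937  0.09336097]
(0.506, -0.2915) [311.9 145.7 128.2 158.1 288.4 322.4 263.7 251.6 275.6 303.2]
(0.5075, -0.293) [313.1 145.8 128.2 158.2 289.5 323.1 264.6 252.5 276.6 303.8]
(0.507, -0.29) [311.5 147.  129.4 159.3 287.9 321.7 264.1 252.1 276.1 302.4]
(0.51, -0.295) [314.8 146.1 128.4 158.6 291.2 323.9 266.1 254.  278.1 304.7]
```

Relative to the jar, the caddy sits about 3–4 mm too far in −y. I'll correct that and descend slowly.

Converted, 0.033 m / 0.75 = 0.044, -0.0026 m / 0.75 = -0.0035.

>>> nudge_tcp --offsets '[{"x":-0.0027,"y":0.0013,"z":0.0027},{"x":-0.0035,"y":0.002,"z":0.0067},{"x":-0.0035,"y":0.002,"z":0.012},{"x":-0.0035,"y":0.002,"z":0.0173},{"x":-0.0035,"y":0.002,"z":0.024},{"x":-0.0035,"y":0.002,"z":0.0307},{"x":-0.0035,"y":0.002,"z":0.0373},{"x":-0.0035,"y":0.002,"z":0.044}]'

```text
clock: 9.85
tcp_pos: [0.5062, -0.2917, 0.1441]
orientation: [0.0, -0.505, 0.863, -0.0]
wrist_force: [-0.6, 0.0, -2.8]
finger_gap: 0.0132
grip_force: 60.5
```

>>> nudge_tcp --offsets '[{"z":0.0067},{"z":0.0133},{"z":0.02},{"z":0.0253},{"z":0.0307},{"z":0.0347},{"z":0.0373},{"z":0.0387}]'

```text
clock: 10.85
tcp_pos: [0.5061, -0.2916, 0.1155]
orientation: [-0.0, -0.505, 0.863, 0.0]
wrist_force: [-1.6, 1.6, 3.6]
finger_gap: 0.0128
grip_force: 61.3
```

>>> nudge_tcp --offsets '[{},{}]'

```text
clock: 11.1
tcp_pos: [0.5062, -0.2917, 0.1155]
orientation: [0.0, -0.505, 0.863, -0.0]
wrist_force: [-1.0, 0.8, -0.3]
finger_gap: 0.0133
grip_force: 60.7
```

>>> nudge_tcp --offsets '[{},{},{},{}]' --finger_gap 0.05

```text
clock: 11.6
tcp_pos: [0.5062, -0.2917, 0.1153]
orientation: [0.0, -0.505, 0.863, -0.0]
wrist_force: [0.3, -0.4, 0.0]
finger_gap: 0.0499
grip_force: 0.0
```

>>> nudge_tcp --offsets '[{"z":-0.0067},{"z":-0.0267},{"z":-0.06},{"z":-0.1067},{"z":-0.1533},{"z":-0.1867},{"z":-0.2},{"z":-0.2}]'

```text
clock: 12.6
tcp_pos: [0.5064, -0.2918, 0.266]
orientation: [0.0, -0.505, 0.863, -0.001]
wrist_force: [0.7, 0.5, -0.3]
finger_gap: 0.0498
grip_force: 0.0
```

Run:
```python
from h import *
from workcell import env, optics, ticket
C={n:optics.read_camera(n) for n in("scene","side")}
ims=[cv2.resize(C[n]["image"][v:v+110,u:u+98,::-1],None,fx=4,fy=4,interpolation=cv2.INTER_CUBIC) for n,(u,v) in(("scene",(100,215)),("side",(215,225)))]
cv2.imwrite("pics/f.png",np.hstack(ims))
```

```text
(no output)
```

View pics/f.png

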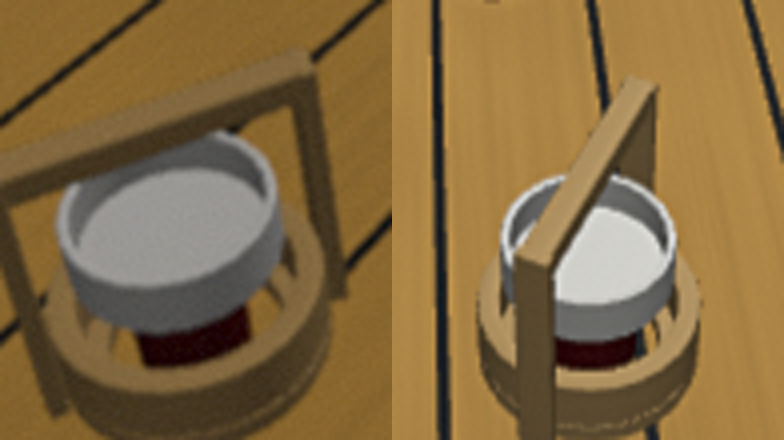

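The caddy stands flat around the jar, and the dish rests level and centred on the lid (dish near (142,270) scene, (264,285) side). The gripper is clear.

```bash
python3 -c "
from workcell import env, optics, ticket
print(ticket.hand_in())"
```

```text
the job is handed in; nothing more can be done
None
```

The caddy stands on the table around the small jar, the dish rests level on the jar's lid, the gripper has let go and is clear, and the job is handed in; hand-in returned no verdict.

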